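Clamp a glued-up carving blank in the bench screw press

TASK

Put the freshly glued carving blank on the bed of the screw press, lengthwise, and push it back squarely against the two stop pins. Then wind the crank clockwise until the platen just touches the blank, give it a quarter turn more - not much less, or the joint may open, nor much more, or the wood is bruised - and let go. Leave the other things on the table where they are.

Things in the scene. Friction and masses are not known exactly. Their poses are not given: they have to be found in the camera images.
- press: Grey bench screw press, fixed, 210 mm wide, 250 mm high. Origin: on the table straight below the screw axis; x runs from the front (robot's side) to the back, z up. Flat bed, 26 mm above the table: x -155 to 100, y +-105 mm. Columns (18 mm thick) at x 0, y +-78 mm carry a cross beam: x +-22 mm, y +-100, 122 to 150 mm above the table. Blank home: its middle at x = y = 0, its x along this x.
- stops (a point): Middle of the line at the foot of the front faces of two upright steel stop pins on the bed, 65 mm behind the screw axis (press x = 65, y = 0, z = 26 mm). The pins are 10 mm thick, 40 mm apart centre to centre, 20 mm high above the bed. The blank's back end belongs against both.
- platen: Steel press plate 90 mm (x) by 84 mm (y) with a cork facing below, guided on the columns; goes down with the screw without turning. Origin: centre of the cork's underside (cork not squeezed), which is 70.5 mm above the table when the crank joint reads 0. The cork gives a little under load: a quarter turn past first touch it bears on the blank with about 270 N.
- screw (a joint): Crank angle in rad, growing clockwise from above (platen down, 8 mm per turn). At 0 the arm points to the press's +x (away from the robot); it starts between -0.6 and 1.2. Stiff, and stays where it is left: about 10 N at the knob to keep it turning slowly while the platen runs free; once the cork meets the blank this grows evenly, by about 4.5 N in a quarter turn.
- knob_grip (a point): Middle of the crank's upright black grip, a barrel 25 mm thick, 50 mm high (26 below this point, 24 above), 75 mm from the screw axis. It spins freely on its pin, so it can be led round a circle without turning the hand. 224.5 mm above the table when the crank joint reads 0, lower by 8 mm per turn. The crank arm's top is 28 mm below this point.
- blank: The glued-up carving blank: two wooden boards one on the other, the darker below, the paler above; 130 mm long (its x), 60 mm wide (its y), about 170 g. Planed by hand: somewhere between 32 and 38.5 mm thick. Origin: centre of its underside.
- spool: Bystander: black upright spool, 32 mm thick, 45 mm high. Origin at the centre of its underside.
- santa: Bystander: standing white-painted carved figure, 38 mm thick, 82 mm high. Origin at the centre of its underside.
- offcut: Bystander: pale block of wood 70 x 45 x 40 mm, shorter than the blank and in one piece. Origin at the centre of its underside.
Not all that is in view belongs to the job. What is shaped like the blank but orange or pink is not meant.

How it is judged (in metres and radians):
On the way, in this order (a step that is already met when the one before it is completed fails the run):
1. the blank lies home on the bed against both stop pins, let go, with the platen still clear of it (x of blank in the frame of press between -0.004 and 0.004 m and y of blank in the frame of press between -0.012 and 0.012 m and z of blank in the frame of press below 0.029 m and angle between the x axis of blank and the x axis of press, either way round below 0.07 rad and contact force between platen and blank below 1 N and contact force between blank and the fingers below 0.5 N), for 0.2 s.
2. the platen has come down onto the blank (contact force between platen and blank above 15 N).
At the end, for the whole second after the job is handed in: The blank is clamped on the bed under the platen with 175 to 400 N (about 0.16 to 0.36 of a turn past first contact), its middle within 4 mm of home front to back and 12 mm sideways, square to the press within 0.07 rad, and the crank is still (contact force between platen and blank between 175 and 400 N and x of blank in the frame of press between -0.004 and 0.004 m and y of blank in the frame of press between -0.012 and 0.012 m and angle between the x axis of blank and the x axis of press, either way round below 0.07 rad and velocity of joint screw between -0.05 and 0.05 rad/s); the robot touches nothing.
It fails at once if the press was overtightened: more than 450 N on the blank (about 0.4 of a turn past first contact) (contact force between platen and blank above 450 N).
It fails at once if a bystander was moved by more than 25 mm (distance of any of spool, santa, offcut from where it was at the start of the episode above 0.025 m).
It also fails if it takes over 72 s, if anything falls off the work surface, if the arm or the gripper's body presses on something with over 40 N, if the wrist force passes 120 N, or if a joint passes its speed limit or range.

ROBOT

A 6-joint arm with a two-finger parallel gripper is mounted at the origin on the work surface. World frame = base frame: x ahead of the robot, y to its left, z up, the work surface at z = 0. Lengths are in mm, angles in rad, forces in N, time in s.
With the tool pointing down it reaches from about 275 to 750 mm from the base axis. Payload 10.2 kg.
Tool frame: the origin (TCP) lies midway between the tips of the shut fingers; the grasp point (between the pads) lies grip_depth behind it (grip_depth is the distance from the TCP to the grasp point, in mm); z points along the fingers, y is the line along which they close (so a half turn about z gives the same grasp; the last joint's range is limited). The gripper opens to 85 mm and grips with 20 to 120 N. Pads are 22 mm wide; open, the fingers measure 114 mm over their backs; the gripper's body (76 mm by 85 mm) begins 54 mm behind the grasp point. The pads swing forward as they close: fully open they stand 13 mm farther back than shut.
Start: joints at [-1.508, 0.313, 1.498, -0, 1.331, -0.223], TCP at [147.998, -503.714, 200.794] pointing down, gripper open.
Joint ranges: [-2.94, 2.94], [-0.97, 2.17], [0.19, 2.56], [-1.23, 4.37], [0.02, 3.11], [-2.88, 2.88]. Speed limits (rad/s): [2.39, 2.39, 3.01, 3.14, 3.14, 3.14].

INTERFACE

Orientations are given as a unit quaternion [w, x, y, z].
In Python, from rig import * gives the robot as it stands.
- The arm moves only by the tool servo_tool, never from a script. Its argument "commands" is a list of rows, each a list of 3 entries, a list of its own where there are three numbers: the gripper command: -1 is fully open, 1 is shut, values between are in proportion, then the shift along the tool's x, y, z in m, then the turn, a rotation vector about the tool's x, y, z in units of 6 degrees (1.0 is 6 degrees). In form: [[grip, [dx, dy, dz], [ax, ay, az]], ...]. A call has 1 to 10 rows; each row shifts and turns the commanded pose from where the row before left it, along the tool's axes as they then stand; what a row does not reach is not made up. A row lasts 1/12 s, in which the tool goes at most 41.7 mm and 7.16 degrees, less where a joint would pass 70% of its speed; a pose out of reach is approached as far as the arm can. A call is refused whole if a number of a shift passes 0.0417 or a number of a turn 1, either way. A call with a gripper value outside its range is refused whole. The fingers move at their own pace and stop on an object; "squeeze" is the grip in N (left out, the last holds). Time passes only in rows, so rows that do not move let the fingers close. It gives the time, the measured TCP pose, the force, the opening and the grip force at its end, in the units of the state.
- sense(): the state, without advancing time (a new reading comes with each control period).
- capture(name): name is "scene" or "top" or "wrist"; returns a dict with "pixels" (480x640x3 uint8, red, green, blue), "z_map" (480x640 float32, mm along the optical axis (not along the pixel's ray), 0 where there is no reading), "fx", "fy", "cx", "cy" (pixels), "rvec" (rotation vector, rad) and "tvec" (3), from world to camera coordinates, as OpenCV has them; the wrist camera has in their place "T_tool_cam" (4x4, takes a point from camera to tool coordinates, whose origin is the TCP and whose axes are the flange's). Camera axes: x right, y down, z forward; pixel columns grow to the right and rows downward; lengths in mm; the calibration is good to about 2 mm. The wrist camera is an equidistant fisheye: a pixel r from the principal point sees the ray r / f radians off the axis. A picture is of the moment at which its call begins: read the wrist's pose just before it.
- finish_job(): hands the job in; it is judged then, once.
The state is a dict: "time_s": time; "joints": joint angles; "dq": joint speeds; "tau": joint torques, N m; "eef_pos": TCP position; "ee_rot": TCP orientation; "force": force on the tool from outside, world axes, zero at the start; "wrist_torque": the same for the moment, N m; "grip_width": opening from 0.0 (shut) to 1.0 (fully open); "grip_force": force on a finger pad.
Only numpy, scipy, OpenCV 4.12 (cv2) and the standard library are available. Lean on these libraries where they do the work, as an engineer would, in place of code of your own. Each camera call takes 0.05 s, during which the arm holds its last target. There are 200 camera calls.

## Working session

There is one attempt and no reset: what is moved stays moved. The work goes in short steps, Python scripts to look and compute and a tool call to move; the robot and the scene stay as the last step left them, time stands still between calls to the robot, and variables do not carry over. Pictures are saved under pics/ and viewed, at most 10 in all, crops included, and the job is handed in when it is done.

Besides the shell and the picture viewer there is one more tool, called as name([rows], argument=value, ...), one row to a line, values as JSON. servo_tool: Moves the arm, as the interface text tells. Its arguments: {"type":"object","properties":{"commands":{"type":"array"},"squeeze":{"type":"number"}},"required":["commands"]}

```bash
ls; mkdir -p pics; cat > h.py <<'E'
from rig import *
import numpy as np, cv2
def cloud(c):
    v,u=np.mgrid[0:480,0:640]; z=c["z_map"].astype(float)
    P=np.stack([(u-c["cx"])/c["fx"]*z,(v-c["cy"])/c["fy"]*z,z],-1)
    R=cv2.Rodrigues(np.array(c["rvec"],float))[0]
    W=(P-np.array(c["tvec"],float).ravel())@R
    W[z==0]=np.nan
    return W
def save(n,im): cv2.imwrite("pics/"+n+".png",cv2.cvtColor(im,cv2.COLOR_RGB2BGR))
E
python3 - <<'E'
from h import *
a=capture("scene");b=capture("top")
np.savez("c0.npz",s=cloud(a),t=cloud(b),sp=a["pixels"],tp=b["pixels"])
save("s0",a["pixels"]);save("t0",b["pixels"])
print(sense())
E
```

```text
pics
{'time_s': 0.1, 'joints': array([-1.50834643e+00,  3.13429546e-01,  1.49833553e+00, -2.05967093e-05,
        1.33102549e+00, -2.23414667e-01]), 'dq': array([ 4.34193694e-04, -1.41823643e-03, -3.18650664e-03, -1.09603477e-03,
        9.49997265e-06,  4.85788420e-04]), 'tau': array([ 2.01713447e-03, -4.12907445e+01, -2.60142750e+01, -2.23624061e-04,
        3.05677160e-03, -1.24620843e-05]), 'eef_pos': array([ 148.00171604, -503.43328272,  200.2837973 ]), 'ee_rot': array([-5.97821531e-04,  9.89802033e-01,  1.42448504e-01,  3.81834982e-05]), 'force': array([ 0.61529905,  0.95297795, -0.21185309]), 'wrist_torque': array([-0.02737108,  0.02558987,  0.03773152]), 'grip_force': 0.0, 'grip_width': 1.0004335138855587}
```

View pics/s0.png

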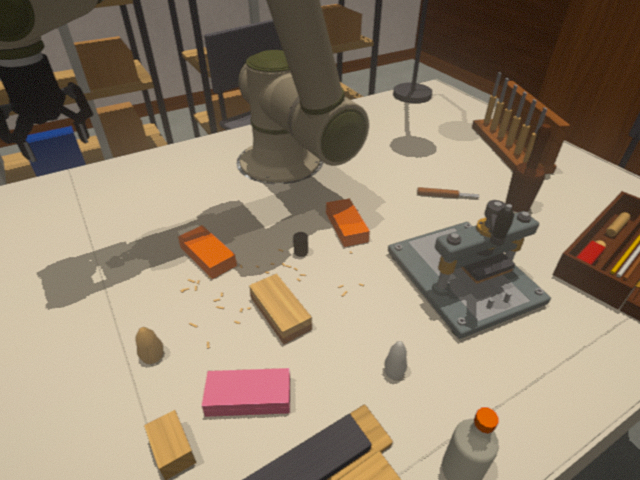

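View pics/t0.png

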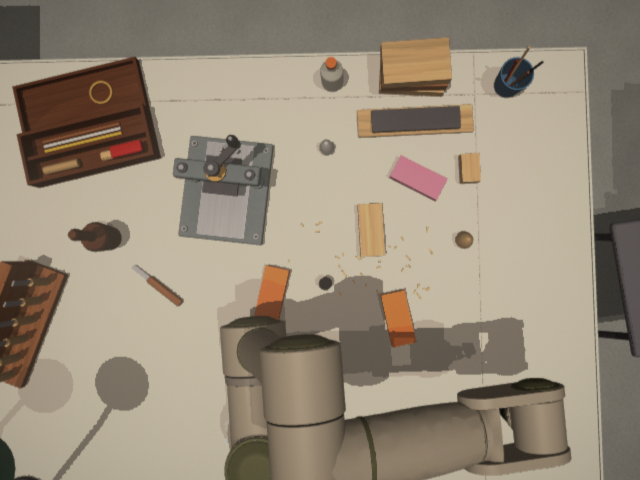

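The blank candidates in the top view are the wooden block at (371,230), the orange ones at (272,290) and (398,318), the pink one at (418,177), the short block at (470,167) and the board stack at (415,65). The one at (371,230), scene (280,308), fits: it is wooden, long and two-layered. The press is at (225,190), with its knob at (233,141). I'll confirm with a crop and measure.

```bash
python3 - <<'E'
from h import *
d=np.load("c0.npz");T=d["t"];S=d["s"];tp=d["tp"];sp=d["sp"]
c=np.hstack([cv2.resize(sp[265:350,235:325],(400,378),interpolation=cv2.INTER_CUBIC),cv2.resize(tp[190:275,325:415],(400,378),interpolation=cv2.INTER_CUBIC)])
save("crop0",c)
def rect(W,m,n):
    p=W[m]; r=cv2.minAreaRect(p[:,:2].astype(np.float32)); print(n,len(p),"z",np.nanmedian(p[:,2]).round(1),"rect",np.round(r[0],1),np.round(r[1],1),round(r[2],2)); return p
def roi(W,u0,u1,v0,v1):
    m=np.zeros((480,640),bool);m[v0:v1,u0:u1]=1
    return m&np.isfinite(W[...,2])
for W,n,r in((T,"top",(345,400,190,270)),(S,"scene",(240,320,265,350))):
    m=roi(W,*r)
    rect(W,m&(W[...,2]>25)&(W[...,2]<45),"blank "+n)
    print(" table z",np.nanmedian(W[...,2][m&(W[...,2]<12)]))
m=roi(T,165,290,120,255);z=T[...,2]
rect(T,m&(z>18)&(z<31),"bed top"); rect(T,m&(z>140)&(z<158),"beam top"); rect(T,m&(z>225),"knob top"); 
m=roi(S,380,560,190,340);z=S[...,2]
rect(S,m&(z>18)&(z<31),"bed scene");rect(S,m&(z>140)&(z<158),"beam scene");rect(S,m&(z>225),"knob scene")
for n,W,r in(("pins",S,(480,520,285,315)),):
    m=roi(W,*r)&(W[...,2]>33)&(W[...,2]<55);print(n,W[m].round(0)[::2].tolist())
for n,u,v in(("spool",326,283),("santa?",327,147),("offcut",470,167),("cone",464,240),("or1",272,285),("or2",398,315),("pink",418,177)):
    print(n,T[v,u].round(0))
E
```

```text
blank top 1268 z 35.2 rect [ 496.6 -251.5] [129.7  59.6] 2.57
 table z -0.5674178212908711
blank scene 1994 z 36.8 rect [ 498.6 -250.5] [131.6  60.3] 2.66
 table z 1.2120851126679075
bed top 5662 z 25.0 rect [602.6 109.1] [211.4 255. ] 82.79
beam top 1301 z 149.1 rect [629.2 105.8] [200.5  45.7] 83.05
knob top 113 z 243.4 rect [682.3  52.8] [23.1 22.3] 83.12
bed scene 6717 z 27.0 rect [572.5 185.9] [322.2 470.8] 23.13
beam scene 1415 z 150.6 rect [632.8 105.6] [200.7  45.2] 82.91
knob scene 304 z 241.0 rect [687.8  50.6] [24.3 18.1] 34.0
pins [[699.0, 118.0, 47.0], [701.0, 121.0, 47.0], [702.0, 115.0, 48.0], [703.0, 119.0, 46.0], [705.0, 122.0, 47.0], [703.0, 113.0, 48.0], [704.0, 118.0, 46.0], [707.0, 120.0, 47.0], [704.0, 112.0, 46.0], [706.0, 116.0, 46.0], [708.0, 119.0, 46.0], [702.0, 115.0, 40.0], [706.0, 114.0, 44.0], [708.0, 117.0, 45.0], [702.0, 112.0, 39.0], [705.0, 114.0, 41.0], [708.0, 115.0, 43.0], [694.0, 82.0, 45.0], [704.0, 113.0, 38.0], [706.0, 116.0, 38.0], [708.0, 119.0, 38.0], [697.0, 79.0, 47.0], [699.0, 81.0, 48.0], [705.0, 114.0, 35.0], [709.0, 115.0, 39.0], [698.0, 74.0, 48.0], [700.0, 77.0, 49.0], [701.0, 81.0, 48.0], [708.0, 116.0, 34.0], [699.0, 75.0, 46.0], [701.0, 77.0, 47.0], [703.0, 79.0, 48.0], [697.0, 75.0, 42.0], [701.0, 75.0, 46.0], [703.0, 77.0, 47.0], [696.0, 75.0, 38.0], [700.0, 74.0, 43.0], [702.0, 77.0, 43.0], [697.0, 75.0, 36.0], [701.0, 74.0, 41.0], [702.0, 78.0, 39.0], [698.0, 74.0, 35.0], [702.0, 74.0, 38.0], [703.0, 78.0, 38.0], [700.0, 74.0, 34.0], [703.0, 76.0, 36.0]]
spool [ 368. -140.   47.]
santa? [ 697. -147.   64.]
offcut [ 646. -497.   41.]
cone [ 466. -472.   67.]
or1 [364.  -6.  34.]
or2 [ 286. -314.   28.]
pink [ 625. -370.   29.]
```

View pics/crop0.png

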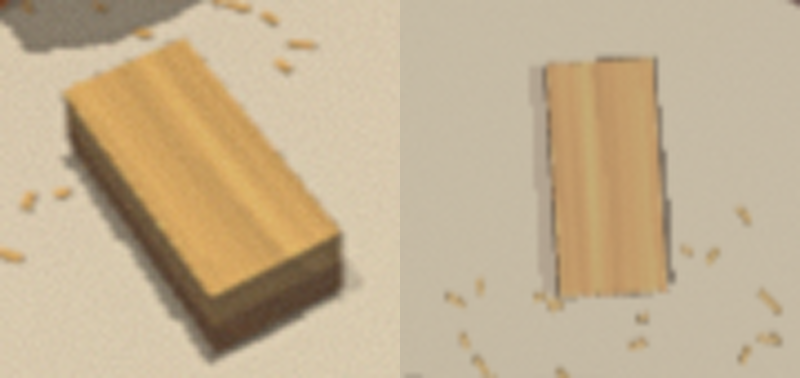

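The crop confirms it: pale board over dark, two layers. Blank: centre about (497.5, -251), yaw +2.6°, thickness about 35 mm. Press: origin about (631, 105.7), yaw -7°, crank about +0.68 rad. Moving now.

servo_tool([
  [-1,[0,0,0],[0,0,0.8]],
  [-1,[0,0,0],[0,0,0.8]],
  [-1,[0,0,0],[0,0,0.7]],
  [-1,[0.03,-0.0197,0],[0,0,0]],
  [-1,[0.03,-0.0197,0],[0,0,0]],
  [-1,[0.03,-0.0197,0],[0,0,0]],
  [-1,[0.03,-0.0197,0],[0,0,0]],
  [-1,[0.03,-0.0197,0],[0,0,0]],
  [-1,[0.03,-0.0197,0],[0,0,0]],
  [-1,[0.03,-0.0197,0],[0,0,0]],
], squeeze=40)

```text
time_s: 0.93
eef_pos: [352.7, -355.1, 200.6]
ee_rot: [-0.0, 1.0, 0.022, -0.0]
force: [0.1, -0.9, 0.0]
grip_width: 0.996
grip_force: 0.0
```

servo_tool([
  [-1,[0.03,-0.0197,0],[0,0,0]],
  [-1,[0.03,-0.0197,0],[0,0,0]],
  [-1,[0.03,-0.0197,0],[0,0,0]],
  [-1,[0.03,-0.0197,0],[0,0,0]],
  [-1,[0.03,-0.0197,0],[0,0,0]],
  [-1,[0,0,0.02],[0,0,0]],
  [-1,[0,0,0],[0,0,0]],
  [-1,[0,0,0],[0,0,0]],
])

```text
time_s: 1.6
eef_pos: [496.4, -251.1, 180.0]
ee_rot: [-0.001, 1.0, 0.023, -0.001]
force: [0.2, -0.5, 0.2]
grip_width: 1.003
grip_force: 0.0
```

```bash
cat >> h.py <<'E'
from scipy.spatial.transform import Rotation as Ro
def st():
    s=sense(); w=s["ee_rot"]; R=Ro.from_quat([w[1],w[2],w[3],w[0]]).as_matrix()
    return s,np.array(s["eef_pos"]),R
def to(x,y,z):
    s,p,R=st(); return p.round(1),np.degrees(np.arctan2(R[1,0],R[0,0])).round(2),"tilt",R[2].round(4),"shift mm",(R.T@(np.array([x,y,z])-p)).round(1)
E
python3 - <<'E'
from h import *
import rig
print([n for n in dir(rig) if not n.startswith("__")], getattr(rig,"grip_depth",None))
print(to(497.5,-251,180))
c=capture("wrist");save("w0",c["pixels"])
print(c["fx"],c["cx"],c["cy"],np.round(c["T_tool_cam"],3).tolist())
E
```

```text
['PlanningError', 'capture', 'finish_job', 'grip_depth', 'sense'] 18.700000000000003
(array([ 496.4, -251.1,  180. ]), np.float64(2.59), 'tilt', array([-0.0023, -0.0017, -1.    ]), 'shift mm', array([ 1.1, -0. , -0. ]))
371.64829954431775 322.8987050101114 236.87523742941877 [[-0.001, -0.958, -0.287, 72.645], [1.0, -0.0, -0.0, 1.374], [0.0, -0.287, 0.958, -173.035], [0.0, 0.0, 0.0, 1.0]]
```

servo_tool([
  [-1,[-0.014,0,0.03],[0,0,0]],
  [-1,[0,0,0.03],[0,0,0]],
  [-1,[0,0,0.03],[0,0,0]],
  [-1,[0,0,0.03],[0,0,0]],
  [-1,[0,0,0.025],[0,0,0]],
  [-1,[0,0,0.018],[0,0,0]],
  [-1,[0,0,0.015],[0,0,0]],
  [-1,[0,0,0],[0,0,0]],
  [1,[0,0,0],[0,0,0]],
  [1,[0,0,0],[0,0,0]],
])

```text
time_s: 2.48
eef_pos: [483.5, -253.1, 4.4]
ee_rot: [0.001, 1.0, 0.022, 0.001]
force: [0.2, -0.4, -0.9]
grip_width: 0.748
grip_force: 0.0
```

servo_tool([
  [1,[0,0,0],[0,0,0]],
  [1,[0,0,0],[0,0,0]],
  [1,[0,0,0],[0,0,0]],
  [1,[0,0,0],[0,0,0]],
  [1,[0,0,0],[0,0,0]],
  [1,[0,0,0],[0,0,0]],
])

```text
time_s: 2.98
eef_pos: [484.6, -252.9, 5.4]
ee_rot: [0.001, 1.0, 0.023, 0.002]
force: [-0.4, 2.6, 15.5]
grip_width: 0.002
grip_force: 7.5
```

```bash
python3 - <<'E'
from h import *
a=capture("scene");w=capture("wrist")
save("m1",np.hstack([cv2.resize(a["pixels"][200:380,180:420],(440,330)),cv2.resize(w["pixels"],(360,270))[:,:] if 0 else cv2.resize(w["pixels"],(360,330))]))
s,p,R=st();print(p,s["grip_width"],s["force"],s["grip_force"])
E
```

```text
[ 484.62142886 -252.88286796    5.43976011] -0.0017445596466149655 [-0.09728888  2.24021576 15.3485024 ] 7.401824448024854
```

View pics/m1.png

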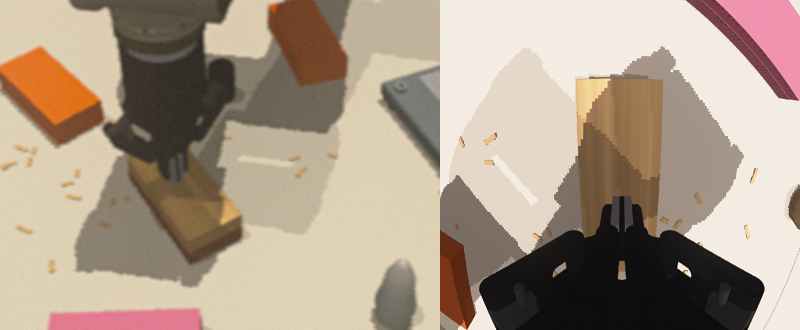

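```bash
python3 - <<'E'
from h import *
a=capture("scene");W=cloud(a)
# crop coords -> full: u=180+x*240/440, v=200+y*180/330
for x,y in((172,175),(178,170),(168,178),(176,150),(172,185),(210,210),(150,180),(190,235),(238,225)):
    u,v=round(180+x*.5454),round(200+y*.5454);print((u,v),a["pixels"][v,u],W[v,u].round(0))
w=capture("wrist");Z=w["z_map"];s,p,R=st()
v,u=np.mgrid[0:480,0:640];X=(u-w["cx"])/w["fx"];Y=(v-w["cy"])/w["fy"];r=np.hypot(X,Y)+1e-9
k=np.tan(np.minimum(r,1.5))/r;P=np.stack([X*k*Z,Y*k*Z,Z],-1);M=np.array(w["T_tool_cam"])
Tt=P@M[:3,:3].T+M[:3,3]; Wd=Tt@R.T+p
for x,y in((612,210),(628,210),(612,200),(590,170),(620,100),(650,180),(560,200),(700,60)):
    uu,vv=round((x-440)*640/360),round(y*480/330);print("w",(uu,vv),w["pixels"][vv,uu],Tt[vv,uu].round(0),Wd[vv,uu].round(0))
E
```

```text
(274, 295) [87 83 75] [ 494. -258.   51.]
(277, 293) [63 58 50] [ 494. -252.   53.]
(272, 297) [68 63 55] [ 492. -261.   46.]
(276, 282) [58 52 46] [ 492. -251.   79.]
(274, 301) [99 80 52] [ 495. -259.   37.]
(295, 315) [140 109  69] [ 544. -242.   38.]
(262, 298) [131 105  69] [ 479. -275.   38.]
(284, 328) [134 106  65] [ 558. -271.   35.]
(310, 323) [103  83  57] [ 562. -222.   22.]
w (306, 305) [72 67 66] [ 11.  -5. -53.] [ 495. -247.   58.]
w (334, 305) [69 65 64] [ 11.   5. -53.] [ 495. -258.   58.]
w (306, 291) [103  81  62] [  6.  -6. -30.] [ 490. -247.   35.]
w (267, 247) [118  90  62] [ 26. -21. -31.] [ 509. -230.   36.]
w (320, 145) [148 114  77] [ 66.   0. -30.] [ 551. -250.   36.]
w (373, 262) [124  94  63] [ 19.  22. -31.] [ 505. -274.   36.]
w (213, 291) [126 114 103] [-12. -59.   6.] [ 470. -195.   -0.]
w (462, 87) [244 237 227] [96. 70.  6.] [ 584. -318.    0.]
```

The fingers shut on top of the blank. Their true tips sit about 31 mm behind the reported TCP (tip at tool z ≈ -30 in the wrist depth, blank top at z 36). I'll back up, open, and re-measure.

servo_tool([
  [1,[0,0,-0.02],[0,0,0]],
  [1,[0,0,-0.025],[0,0,0]],
  [-1,[0,0,-0.025],[0,0,0]],
  [-1,[0,0,0],[0,0,0]],
  [-1,[0,0,0],[0,0,0]],
  [-1,[0,0,0],[0,0,0]],
  [-1,[0,0,0],[0,0,0]],
  [-1,[0,0,0],[0,0,0]],
  [-1,[0,0,0],[0,0,0]],
])

```text
time_s: 3.93
eef_pos: [482.7, -251.8, 72.1]
ee_rot: [-0.0, 1.0, 0.022, -0.001]
force: [0.2, 0.1, -0.4]
grip_width: 0.973
grip_force: 0.0
```

```bash
cat >> h.py <<'E'
def wcloud():
    s,p,R=st();w=capture("wrist");Z=w["z_map"].astype(float)
    v,u=np.mgrid[0:480,0:640];X=(u-w["cx"])/w["fx"];Y=(v-w["cy"])/w["fy"];r=np.hypot(X,Y)+1e-9
    k=np.tan(np.minimum(r,1.5))/r;P=np.stack([X*k*Z,Y*k*Z,Z],-1);P[Z==0]=np.nan
    M=np.array(w["T_tool_cam"]);Tt=P@M[:3,:3].T+M[:3,3]
    return w["pixels"],Tt,Tt@R.T+p
def rect(p,n):
    r=cv2.minAreaRect(p[:,:2].astype(np.float32)); print(n,len(p),"z",np.nanmedian(p[:,2]).round(1),np.round(r[0],1),np.round(r[1],1),round(r[2],2))
E
python3 - <<'E'
from h import *
px,Tt,W=wcloud();s,p,R=st();print(p.round(1),s["grip_width"],s["force"].round(1))
g=px.astype(int).sum(2)
f=(g<240)&(Tt[...,2]>-90)&(Tt[...,2]<-20)&(np.hypot(Tt[...,0],Tt[...,1])<75)&(W[...,2]>45)
for sgn in(-1,1):
    q=Tt[f&(Tt[...,1]*sgn>20)];print("finger",len(q),np.percentile(q[:,2],[50,90,98,100]).round(0) if len(q) else"",q[q[:,2]>np.percentile(q[:,2],97)].mean(0).round(0) if len(q) else "")
b=(W[...,2]>27)&(W[...,2]<44)&(abs(W[...,0]-497)<100)&(abs(W[...,1]+251)<60)&(px[...,0].astype(int)-px[...,2]>25)
rect(W[b],"blank wrist")
a=capture("scene");S=cloud(a);m=(S[...,2]>25)&(S[...,2]<45)&(abs(S[...,0]-497)<90)&(abs(S[...,1]+251)<50);rect(S[m],"scene")
print(to(482.5,-252,-20))
E
```

```text
[ 482.8 -251.8   72.2] 1.000952072597253 [-0.6 -0.1 -0.4]
finger 3694 [-69. -51. -46. -42.] [  0. -40. -45.]
finger 3632 [-69. -52. -46. -42.] [  0.  43. -45.]
blank wrist 20869 z 35.9 [ 498.3 -251.6] [129.9  59.8] 2.46
scene 1996 z 36.9 [ 498.8 -250.4] [131.1  60.6] 2.26
(array([ 482.9, -251.9,   72.4]), np.float64(2.58), 'tilt', array([-6.e-04, -5.e-04, -1.e+00]), 'shift mm', array([-0.4,  0.1, 92.4]))
```

Open tips measure at tool z ≈ -43, so the offset is confirmed. I'll descend to a reported z of -27.

servo_tool([
  [-1,[0,0,0.025],[0,0,0]],
  [-1,[0,0,0.025],[0,0,0]],
  [-1,[0,0,0.02],[0,0,0]],
  [-1,[0,0,0.01],[0,0,0]],
  [-1,[0,0,0],[0,0,0]],
])

```text
time_s: 4.45
eef_pos: [482.0, -251.2, -9.1]
ee_rot: [-0.001, 1.0, 0.022, -0.001]
force: [0.1, 0.1, 0.7]
grip_width: 1.001
grip_force: 0.0
```

servo_tool([
  [-1,[0,0,0.01],[0,0,0]],
  [-1,[0,0,0.009],[0,0,0]],
  [-1,[0,0,0],[0,0,0]],
])

```text
time_s: 4.7
eef_pos: [482.6, -251.7, -27.3]
ee_rot: [-0.0, 1.0, 0.022, -0.001]
force: [-0.5, -0.1, -0.1]
grip_width: 0.998
grip_force: 0.0
```

servo_tool([
  [1,[0,0,0],[0,0,0]],
  [1,[0,0,0],[0,0,0]],
  [1,[0,0,0],[0,0,0]],
  [1,[0,0,0],[0,0,0]],
  [1,[0,0,0],[0,0,0]],
  [1,[0,0,0],[0,0,0]],
])

```text
time_s: 5.2
eef_pos: [483.4, -252.3, -25.4]
ee_rot: [0.0, 1.0, 0.022, 0.001]
force: [-0.7, 0.3, 4.8]
grip_width: 0.688
grip_force: 44.4
```

servo_tool([
  [1,[0,0,-0.015],[0,0,0]],
  [1,[0,0,-0.025],[0,0,0]],
  [1,[0,0,-0.025],[0,0,0.8]],
  [1,[0,0,-0.015],[0,0,0.8]],
  [1,[-0.002,-0.027,0],[0,0,0]],
  [1,[-0.002,-0.027,0],[0,0,0]],
  [1,[-0.002,-0.027,0],[0,0,0]],
  [1,[-0.002,-0.027,0],[0,0,0]],
  [1,[-0.002,-0.027,0],[0,0,0]],
  [1,[-0.002,-0.027,0],[0,0,0]],
])

```text
time_s: 6.03
eef_pos: [490.6, -88.4, 53.7]
ee_rot: [-0.0, 0.998, -0.061, -0.0]
force: [0.0, 1.9, -0.7]
grip_width: 0.69
grip_force: 43.9
```

servo_tool([
  [1,[-0.002,-0.027,0],[0,0,0]],
  [1,[-0.002,-0.027,0],[0,0,0]],
  [1,[-0.002,-0.027,0],[0,0,0]],
  [1,[-0.002,-0.027,0],[0,0,0]],
  [1,[-0.002,-0.027,0],[0,0,0]],
  [1,[-0.002,-0.027,0],[0,0,0]],
  [1,[-0.002,-0.027,0],[0,0,0]],
  [1,[0,-0.02,0],[0,0,0]],
  [1,[0,0,0],[0,0,0]],
  [1,[0,0,0],[0,0,0]],
])

```text
time_s: 6.87
eef_pos: [502.3, 120.0, 53.6]
ee_rot: [0.0, 0.998, -0.06, -0.0]
force: [-0.2, -0.2, -1.9]
grip_width: 0.69
grip_force: 43.9
```

```bash
python3 - <<'E'
from h import *
print(to(502,121.5,4)); s,p,R=st(); print(s["grip_width"],s["force"].round(1))
px,Tt,W=wcloud()
b=(Tt[...,2]>-30)&(Tt[...,2]<20)&(abs(Tt[...,1])<40)&(abs(Tt[...,0])<110)&(px[...,0].astype(int)-px[...,2]>25)&(W[...,2]>70)
rect(W[b],"blank held")
# press in wrist cloud / scene refine
a=capture("scene");S=cloud(a);m=(abs(S[...,2]-150)<6)&(abs(S[...,0]-631)<50)&(abs(S[...,1]-106)<115);rect(S[m],"beam")
b2=capture("top");T=cloud(b2);m=(abs(T[...,2]-150)<6)&(abs(T[...,0]-631)<50)&(abs(T[...,1]-106)<115);rect(T[m],"beam t")
m=(abs(W[...,2]-150)<6)&(abs(W[...,0]-631)<50)&(abs(W[...,1]-106)<115);print(m.sum()); 
if m.sum()>50: rect(W[m],"beam w")
save("w2",px)
E
```

```text
(array([502.3, 120. ,  53.6]), np.float64(-6.92), 'tilt', array([-5.e-04,  2.e-04, -1.e+00]), 'shift mm', array([-0.4, -1.5, 49.6]))
0.6900334970377853 [-0.2 -0.2 -1.9]
blank held 0 z nan [0. 0.] [0. 0.] 0.0
beam 1161 z 150.6 [632.8 105.9] [199.7  44.8] 82.53
beam t 1166 z 149.1 [629.6 105.4] [200.3  44.5] 82.89
4499
beam w 4499 z 148.0 [614.9 106.9] [186.4  11.8] 82.61
  return np.nanmean(a, axis, out=out, keepdims=keepdims)
```

View pics/w2.png

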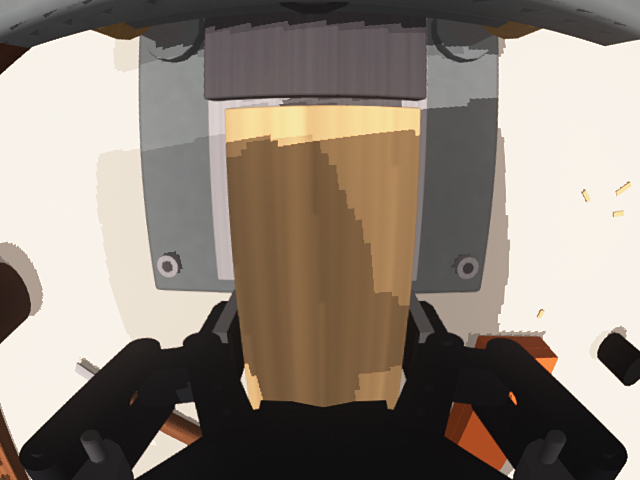

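The blank is held straight (columns 225–420) and centred over the bed, with its far end just in front of the platen (rows 100–107). I'll back off 6 mm, lower, and slide in.

servo_tool([
  [1,[-0.007,-0.001,0],[0,0,0]],
  [1,[0,0,0.02],[0,0,0]],
  [1,[0,0,0.02],[0,0,0]],
  [1,[0,0,0.009],[0,0,0]],
  [1,[0,0,0],[0,0,0]],
  [1,[0,0,0],[0,0,0]],
])

```text
time_s: 7.52
eef_pos: [495.7, 121.0, 5.1]
ee_rot: [0.0, 0.998, -0.062, -0.0]
force: [0.8, 0.9, -1.5]
grip_width: 0.688
grip_force: 43.9
```

```bash
python3 - <<'E'
from h import *
s,p,R=st();print(p.round(1),s["force"].round(1))
px,Tt,W=wcloud()
Rp=np.array([[np.cos(-.1225),np.sin(-.1225)],[-np.sin(-.1225),np.cos(-.1225)]])
Q=W.copy();Q[...,:2]=(W[...,:2]-[631,105.7])@Rp.T
for v in range(40,230,10): print(v,px[v,320],Q[v,320].round(1), Q[v,230].round(1))
E
```

```text
[495.7 121.    5.1] [ 0.8  0.9 -1.5]
40 [99 90 92] [-41.6  -2.1  89.1] [-40.6  19.4  89.4]
50 [57 52 52] [-43.9  -2.1  88.2] [-43.   19.5  88.8]
60 [79 63 55] [-43.2  -2.   70.8] [-43.8  21.8  79.6]
70 [183 173 171] [-39.2  -1.6  27. ] [-37.6  35.1  26.3]
80 [210 198 197] [-43.2  -1.6  26.2] [-41.8  35.3  25.7]
90 [211 201 199] [-47.4  -1.6  26.2] [-46.2  34.9  27.2]
100 [194 182 179] [-51.4  -1.6  25.5] [-50.3  35.2  26.3]
110 [241 204 143] [-57.6  -1.9  65.9] [-56.8  25.2  66.5]
120 [242 205 144] [-60.6  -1.9  65.1] [-59.8  25.5  65.6]
130 [241 204 143] [-63.6  -1.9  66.1] [-62.9  25.3  66.6]
140 [241 205 144] [-66.6  -1.9  67.2] [-66.   25.6  65.8]
150 [121  91  61] [-69.6  -1.9  67.2] [-69.   25.4  66.7]
160 [121  91  61] [-72.7  -1.9  66.2] [-72.1  25.7  66.2]
170 [118  90  60] [-75.6  -1.9  67. ] [-75.2  25.8  66.4]
180 [119  90  60] [-78.7  -1.9  66.4] [-78.4  26.   65.8]
190 [117  88  59] [-81.9  -1.9  65.6] [-81.6  26.2  65.7]
200 [116  88  59] [-85.   -1.9  66. ] [-84.7  26.2  66.4]
210 [115  86  58] [-88.2  -1.9  65.7] [-87.8  26.4  66.5]
220 [116  88  59] [-91.4  -1.8  65.7] [-90.9  26.5  66.9]
```

servo_tool([
  [1,[0,0,0.003],[0,0,0]],
  [1,[0.01,0,0],[0,0,0]],
  [1,[0.014,0,0],[0,0,0]],
  [1,[0.014,0,0],[0,0,0]],
  [1,[0.014,0,0],[0,0,0]],
  [1,[0,0,0],[0,0,0]],
  [1,[0,0,0.0015],[0,0,0]],
  [1,[0,0,0],[0,0,0]],
])

```text
time_s: 8.23
eef_pos: [547.2, 114.9, 0.6]
ee_rot: [0.0, 0.998, -0.061, 0.0]
force: [0.8, -0.1, -0.2]
grip_width: 0.689
grip_force: 44.2
```

```bash
python3 - <<'E'
from h import *
s,p,R=st();print(p.round(1),s["force"].round(1),s["grip_width"])
px,Tt,W=wcloud()
Rp=np.array([[np.cos(-.1225),np.sin(-.1225)],[-np.sin(-.1225),np.cos(-.1225)]])
Q=W.copy();Q[...,:2]=(W[...,:2]-[631,105.7])@Rp.T
for v in range(20,200,20): print(v,px[v,320],Q[v,320].round(1), Q[v,230].round(1))
E
```

```text
[547.2 114.9   0.6] [ 0.8 -0.1 -0.2] 0.6893759862224407
20 [60 60 59] [nan nan nan] [nan nan nan]
40 [59 60 59] [nan nan nan] [nan nan nan]
60 [58 59 58] [nan nan nan] [nan nan nan]
80 [64 61 61] [nan nan nan] [nan nan nan]
100 [61 61 61] [nan nan nan] [nan nan nan]
120 [60 60 60] [nan nan nan] [nan nan nan]
140 [59 59 60] [nan nan nan] [nan nan nan]
160 [60 59 60] [nan nan nan] [nan nan nan]
180 [59 59 59] [nan nan nan] [nan nan nan]
```

servo_tool([
  [-1,[0,0,0],[0,0,0]],
  [-1,[0,0,0],[0,0,0]],
  [-1,[0,0,0],[0,0,0]],
  [-1,[0,0,0],[0,0,0]],
  [-1,[-0.02,0,0],[0,0,0]],
  [-1,[-0.03,0,0],[0,0,0]],
  [-1,[-0.03,0,0],[0,0,0]],
  [-1,[-0.02,0,-0.03],[0,0,0]],
  [-1,[0,0,-0.03],[0,0,0]],
  [-1,[0,0,0],[0,0,0]],
])

```text
time_s: 9.12
eef_pos: [449.9, 127.5, 64.9]
ee_rot: [-0.0, 0.998, -0.061, 0.004]
force: [1.7, -0.3, 1.0]
grip_width: 0.999
grip_force: 0.0
```

```bash
cat >>h.py <<'E'
Rp=np.array([[np.cos(-.1225),np.sin(-.1225)],[-np.sin(-.1225),np.cos(-.1225)]])
def pr(W):
    Q=np.array(W,float).copy();Q[...,:2]=(Q[...,:2]-[631,105.7])@Rp.T;return Q
E
python3 - <<'E'
from h import *
s,p,R=st();print(p.round(1),s["force"].round(1),s["joints"].round(2),pr(p).round(1))
px,Tt,W=wcloud();Q=pr(W)
b=(abs(Q[...,2]-62)<7)&(Q[...,0]<-40)&(Q[...,0]>-160)&(abs(Q[...,1])<50)&(px[...,0].astype(int)-px[...,2]>25)
rect(Q[b],"blank in press")
save("w3",px)
E
```

```text
[449.9 127.5  64.9] [ 1.7 -0.3  1. ] [0.02 0.35 1.84 0.   0.94 1.72] [-182.4   -0.5   64.9]
blank in press 22454 z 61.8 [-89.   -2.5] [59.9 89.8] 89.99
```

servo_tool([
  [0.4,[0,0,-0.02],[0,0,-1]],
  [0.4,[0,0,0],[0,0,-1]],
  [0.4,[0,0,0],[0,0,-1]],
  [0.4,[0,0,0],[0,0,-1]],
  [0.4,[0,0,0],[0,0,-1]],
  [0.4,[0,0,0],[0,0,-1]],
  [0.4,[0,0,0],[0,0,-1]],
  [0.4,[0,0,0],[0,0,-1]],
  [0.4,[0,0,0],[0,0,-1]],
  [0.4,[0,0,0],[0,0,-1]],
])

```text
time_s: 10.0
eef_pos: [447.9, 127.0, 79.4]
ee_rot: [-0.0, 0.894, 0.448, -0.001]
force: [0.4, 0.5, 0.2]
grip_width: 0.303
grip_force: 0.0
```

servo_tool([
  [0.4,[0,0,0],[0,0,-1]],
  [0.4,[0,0,0],[0,0,-1]],
  [0.4,[0,0,0],[0,0,-1]],
  [0.4,[0,0,0],[0,0,-1]],
  [0.4,[0,0,0],[0,0,-1]],
  [0.4,[0,0,0],[0,0,-1]],
  [0.4,[0,0,0],[0,0,-1]],
  [0.4,[0,0,0],[0,0,-1]],
  [0.4,[0,0,0],[0,0,-1]],
  [0.4,[0,0,0],[0,0,-1]],
])

```text
time_s: 10.83
eef_pos: [448.0, 127.0, 79.4]
ee_rot: [-0.001, 0.55, 0.835, -0.0]
force: [-0.3, -1.3, 0.1]
grip_width: 0.301
grip_force: 0.0
```

servo_tool([
  [0.4,[0,0,0],[0,0,-1]],
  [0.4,[0,0,0],[0,0,-1]],
  [0.4,[0,0,0],[0,0,-1]],
  [0.4,[0,0,0],[0,0,-1]],
  [0.4,[0,0,0],[0,0,-1]],
  [0.4,[0,0,0],[0,0,-1]],
  [0.4,[0,0,0],[0,0,-1]],
  [0.4,[0,0,0],[0,0,-1]],
  [0.4,[0,0,0],[0,0,-1]],
  [0.4,[0,0,0],[0,0,-1]],
])

```text
time_s: 11.67
eef_pos: [447.9, 127.0, 79.4]
ee_rot: [-0.001, 0.059, 0.998, -0.0]
force: [0.9, 0.8, -0.3]
grip_width: 0.302
grip_force: 0.0
```

```bash
python3 - <<'E'
from h import *
s,p,R=st();print(pr(p).round(1),s["force"].round(1),s["joints"].round(2),s["grip_width"],to(450,127.5,5))
px,Tt,W=wcloud()
g=px.astype(int).sum(2);f=(g<240)&(Tt[...,2]>-60)&(Tt[...,2]<-20)&(np.hypot(Tt[...,0],Tt[...,1])<45)
q=Tt[f];print("tips",np.percentile(q[:,2],[50,90,98]).round(0),q.min(0).round(0),q.max(0).round(0))
E
```

```text
[-184.3   -1.2   79.4] [ 0.9  0.8 -0.3] [ 0.02  0.33  1.83 -0.    0.99 -1.43] 0.30166396899189063 (array([447.9, 127. ,  79.4]), np.float64(173.26), 'tilt', array([ 1.3e-03, -2.0e-04, -1.0e+00]), 'shift mm', array([-2.1,  0.7, 74.4]))
tips [-49. -38. -34.] [-11. -28. -60.] [ 12.  25. -30.]
```

servo_tool([
  [0.4,[0,0,0.025],[0,0,0]],
  [0.4,[0,0,0.025],[0,0,0]],
  [0.4,[0,0,0.021],[0,0,0]],
  [0.4,[-0.015,0,0],[0,0,0]],
  [0.4,[-0.015,0,0],[0,0,0]],
  [0.4,[-0.01,0,0],[0,0,0]],
  [0.4,[-0.01,0,0],[0,0,0]],
  [0.4,[-0.01,0,0],[0,0,0]],
  [0.4,[-0.01,0,0],[0,0,0]],
  [0.4,[0,0,0],[0,0,0]],
])

```text
time_s: 12.55
eef_pos: [518.7, 118.2, 8.5]
ee_rot: [0.0, 0.063, 0.998, 0.0]
force: [0.1, -0.0, -0.3]
grip_width: 0.305
grip_force: 0.0
```

servo_tool([
  [0.4,[-0.008,0,0],[0,0,0]],
  [0.4,[-0.008,0,0],[0,0,0]],
  [0.4,[-0.006,0,0],[0,0,0]],
  [0.4,[-0.004,0,0],[0,0,0]],
  [0.4,[-0.003,0,0],[0,0,0]],
  [0.4,[0,0,0],[0,0,0]],
])

```text
time_s: 13.05
eef_pos: [546.9, 114.9, 9.3]
ee_rot: [0.0, 0.061, 0.998, 0.0]
force: [0.9, 0.7, -0.3]
grip_width: 0.3
grip_force: 0.0
```

```bash
python3 - <<'E'
from h import *
s,p,R=st();print(pr(p).round(1),s["force"].round(1))
S=cloud(capture("scene"));Q=pr(S);a=capture("scene")["pixels"];save("s3",cv2.resize(a[180:340,380:560],(720,600),interpolation=cv2.INTER_CUBIC))
E
```

```text
[-84.6  -1.1   9.3] [ 0.9  0.7 -0.3]
```

View pics/s3.png

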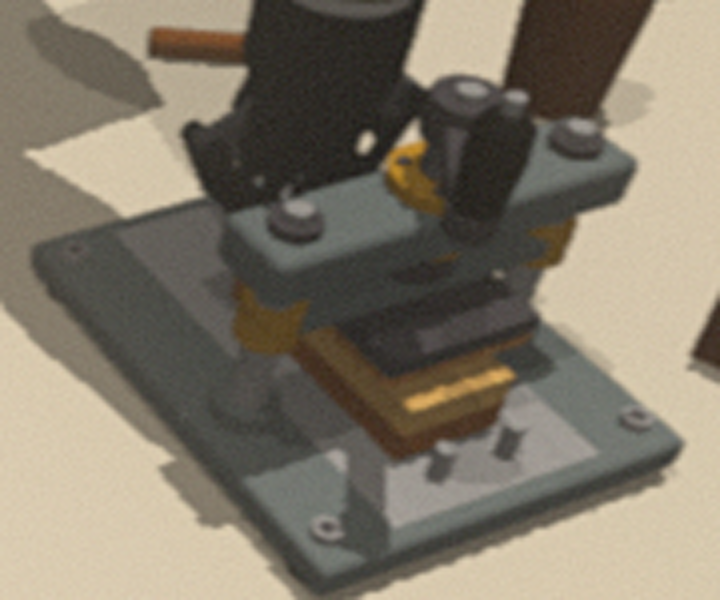

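The blank is square under the platen, with its back end (400–500, 430) about 9 mm short of the pins at (440,460) and (508,440). I'll push it home gently.

servo_tool([
  [0.4,[-0.003,0,0],[0,0,0]],
  [0.4,[-0.002,0,0],[0,0,0]],
  [0.4,[-0.0015,0,0],[0,0,0]],
  [0.4,[0,0,0],[0,0,0]],
])

```text
time_s: 13.48
eef_pos: [553.1, 114.2, 9.4]
ee_rot: [0.0, 0.061, 0.998, 0.0]
force: [-0.2, -0.9, 0.1]
grip_width: 0.297
grip_force: 0.0
```

servo_tool([
  [0.4,[-0.001,0,0],[0,0,0]],
  [0.4,[-0.001,0,0],[0,0,0]],
  [0.4,[0,0,0],[0,0,0]],
])

```text
time_s: 13.73
eef_pos: [554.9, 113.9, 9.3]
ee_rot: [0.0, 0.061, 0.998, 0.0]
force: [-0.8, 0.7, 0.2]
grip_width: 0.301
grip_force: 0.3
```

servo_tool([
  [0.4,[-0.001,0,0],[0,0,0]],
  [0.4,[-0.001,0,0],[0,0,0]],
  [0.4,[0,0,0],[0,0,0]],
])

```text
time_s: 13.98
eef_pos: [556.7, 113.8, 9.3]
ee_rot: [-0.0, 0.061, 0.998, 0.0]
force: [-1.9, -0.5, 1.5]
grip_width: 0.3
grip_force: 1.2
```

servo_tool([
  [0.4,[-0.001,0,0],[0,0,0]],
  [0.4,[0,0,0],[0,0,0]],
])

```text
time_s: 14.15
eef_pos: [556.8, 113.8, 9.2]
ee_rot: [-0.001, 0.061, 0.998, 0.0]
force: [-7.1, 0.6, 4.7]
grip_width: 0.303
grip_force: 3.4
```

servo_tool([
  [0.4,[-0.001,0,0],[0,0,0]],
  [0.4,[0,0,0],[0,0,0]],
])

```text
time_s: 14.32
eef_pos: [556.8, 113.8, 9.2]
ee_rot: [-0.003, 0.061, 0.998, -0.0]
force: [-10.9, 1.3, 6.8]
grip_width: 0.299
grip_force: 5.8
```

```bash
python3 - <<'E'
from h import *
s,p,R=st();print(pr(p).round(1),s["force"].round(1))
a=capture("scene");S=cloud(a);Q=pr(S);px=a["pixels"].astype(int)
m=(abs(Q[...,2]-62)<5)&(Q[...,0]>40)&(Q[...,0]<80)&(abs(Q[...,1])<40)&(px[...,0]-px[...,2]>20)
q=Q[m];print(m.sum(),q.min(0).round(1),q.max(0).round(1))
for lo in(-28,-14,0,14): 
    k=q[(q[:,1]>lo)&(q[:,1]<lo+14)];print(lo,k[:,0].max().round(1) if len(k) else None)
m=(Q[...,2]>40)&(Q[...,2]<48)&(Q[...,0]>55)&(Q[...,0]<85)&(abs(Q[...,1])<30)&(px[...,0]-px[...,2]<20)
q=Q[m]
for sg in(-1,1): k=q[q[:,1]*sg>5];print("pin",len(k),k.min(0).round(1),k.max(0).round(1))
save("s4",cv2.resize(a["pixels"][240:330,430:550],(720,540),interpolation=cv2.INTER_CUBIC))
E
```

```text
[-74.6  -1.    9.2] [-10.9   1.3   6.8]
403 [ 40.2 -32.7  57. ] [66.6 28.7 66.2]
-28 66.6
-14 66.5
0 66.2
14 66.6
pin 28 [ 65.5 -23.3  40.4] [ 75.8 -14.3  47.5]
pin 30 [65.2 14.8 40.4] [75.4 26.  47.6]
```

View pics/s4.png

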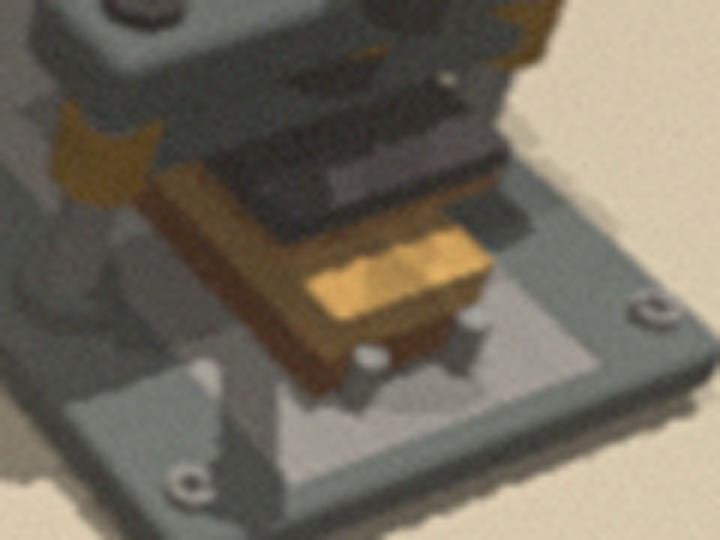

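The blank is home against both pins: back face at x≈66 and level across its width, sitting about 2 mm off in y. I'll retreat, rise, and go above the knob.

servo_tool([
  [0.4,[0.003,0,0],[0,0,0]],
  [0.4,[0.007,0,0],[0,0,0]],
  [0.4,[0.03,0,0],[0,0,0]],
  [-1,[0.035,0,0],[0,0,0]],
  [-1,[0,0,-0.035],[0,0,0]],
  [-1,[0,0,-0.04],[0,0,0]],
  [-1,[0,0,-0.04],[0,0,0]],
  [-1,[0,0,-0.04],[0,0,0]],
  [-1,[0,0,-0.04],[0,0,0]],
  [-1,[0,0,-0.035],[0,0,0]],
])

```text
time_s: 15.2
eef_pos: [484.3, 122.7, 242.3]
ee_rot: [0.002, 0.061, 0.998, 0.0]
force: [0.3, 0.6, 0.7]
grip_width: 1.002
grip_force: 0.0
```

servo_tool([
  [-1,[-0.03,-0.007,0],[0,0,0]],
  [-1,[-0.03,-0.007,0],[0,0,0]],
  [-1,[-0.03,-0.007,0],[0,0,0]],
  [-1,[-0.03,-0.007,0],[0,0,0]],
  [-1,[-0.03,-0.007,0],[0,0,0]],
  [-1,[-0.03,-0.007,0],[0,0,0]],
  [-1,[-0.028,-0.004,0],[0,0,0]],
  [-1,[0,0,0],[0,0,0]],
  [-1,[0,0,0],[0,0,0]],
])

```text
time_s: 15.95
eef_pos: [685.7, 51.0, 237.6]
ee_rot: [-0.001, 0.062, 0.998, -0.0]
force: [-0.3, 0.7, -0.6]
grip_width: 1.0
grip_force: 0.0
```

```bash
python3 - <<'E'
from h import *
s,p,R=st();print(p.round(1),pr(p).round(1),s["force"].round(1),s["joints"].round(2),s["grip_width"])
px,Tt,W=wcloud();Q=pr(W)
m=(Q[...,2]>238)&(Q[...,2]<256)&(np.hypot(W[...,0]-683,W[...,1]-52)<30);print(m.sum())
if m.sum()>20: rect(W[m],"knob w")
a=capture("top");T=cloud(a);
m=(T[...,2]>225)&(T[...,2]<252)&(np.hypot(T[...,0]-683,T[...,1]-52)<25);print("top vis",m.sum())
a=capture("scene");S=cloud(a);Q=pr(S);pxs=a["pixels"].astype(int)
m=(S[...,2]>205)&(S[...,2]<250)&(np.hypot(S[...,0]-683,S[...,1]-52)<30);print("scene vis",m.sum())
m=(abs(Q[...,2]-62)<5)&(Q[...,0]>46)&(Q[...,0]<80)&(abs(Q[...,1])<40)&(pxs[...,0]-pxs[...,2]>20);q=Q[m]
for lo in(-28,-14,0,14): 
    k=q[(q[:,1]>lo)&(q[:,1]<lo+14)];print(lo,k[:,0].max().round(1) if len(k) else None)
save("w5",cv2.resize(px,(480,360)))
E
```

```text
[685.7  51.  237.6] [ 61.  -47.6 237.6] [-0.3  0.7 -0.6] [-0.1   0.69  0.83 -0.    1.63 -1.54] 0.9999942693550592
1571
knob w 1571 z 245.8 [684.8  53. ] [22.7 22.7] 73.07
top vis 0
scene vis 420
-28 66.3
-14 66.2
0 66.2
14 65.9
```

View pics/w5.png

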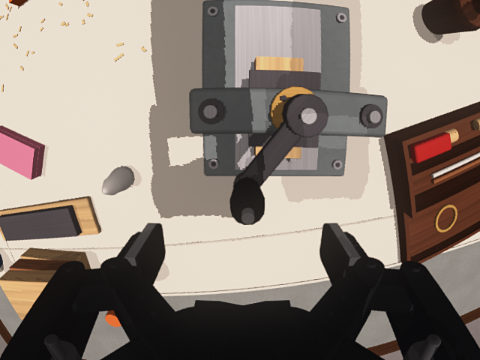

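The crank knob is at (248,200) between the open fingers, with its top centre at (684.8, 53.0). I'll descend around it and close.

servo_tool([
  [-1,[0.001,0.002,0.015],[0,0,0]],
  [-1,[0,0,0.015],[0,0,0]],
  [-1,[0,0,0.015],[0,0,0]],
  [-1,[0,0,0.012],[0,0,0]],
  [-1,[0,0,0.008],[0,0,0]],
  [-1,[0,0,0],[0,0,0]],
])

```text
time_s: 16.6
eef_pos: [683.4, 54.1, 173.4]
ee_rot: [-0.001, 0.061, 0.998, 0.0]
force: [-0.3, -0.3, -0.3]
grip_width: 1.001
grip_force: 0.0
```

servo_tool([
  [1,[0,0,0],[0,0,0]],
  [1,[0,0,0],[0,0,0]],
  [1,[0,0,0],[0,0,0]],
  [1,[0,0,0],[0,0,0]],
  [1,[0,0,0],[0,0,0]],
  [1,[0,0,0],[0,0,0]],
  [1,[0,0,0],[0,0,0]],
  [1,[0,0,0],[0,0,0]],
], squeeze=30)

```text
time_s: 17.27
eef_pos: [684.5, 54.2, 175.0]
ee_rot: [0.0, 0.061, 0.998, 0.0]
force: [-1.1, 4.0, 4.9]
grip_width: 0.274
grip_force: 29.7
```

```bash
cat >> h.py <<'E'
C=np.array([631.,105.7])
def crank():
    s,p,R=st();v=p[:2]-C;a=np.arctan2(v[1],v[0]);t=np.array([np.sin(a),-np.cos(a)]) # clockwise tangent
    f=np.array(s["force"]);n=v/np.hypot(*v)
    print("t",s["time_s"],"p",p.round(1),"r %.1f th %.3f"%(np.hypot(*v),-a-.1225),"Ftan %.1f Frad %.1f Fz %.1f"%(f[:2]@t,f[:2]@n,f[2]),"grip",round(s["grip_width"]*85,1),s["grip_force"].round(1))
    return s,p,R
def arc(th0,th1,n,z1,r=75.2):
    """tool-axis shifts (mm) from present pose along arc th0..th1 (crank rad) in n rows to height z1"""
    s,p,R=st();th=np.linspace(th0,th1,n+1);a=-th-.1225
    P=np.c_[C[0]+r*np.cos(a),C[1]+r*np.sin(a),np.linspace(p[2],z1,n+1)];P[0]=p
    return (np.diff(P,axis=0)@R).round(1).tolist()
E
python3 -c "
from h import *
crank()"
```

```text
Traceback (most recent call last):
  File "h.py", line 32, in crank
    print("t",s["time_s"],"p",p.round(1),"r %.1f th %.3f"%(np.hypot(*v),-a-.1225),"Ftan %.1f Frad %.1f Fz %.1f"%(f[:2]@t,f[:2]@n,f[2]),"grip",round(s["grip_width"]*85,1),s["grip_force"].round(1))
                                                                                                                                                                          ^^^^^^^^^^^^^^^^^^^^^
AttributeError: 'float' object has no attribute 'round'
```

```bash
sed -i 's/s\["grip_force"\].round(1)/round(float(s["grip_force"]),1)/' h.py; python3 -c "
from h import *
crank()
for i,x in enumerate(arc(.644,4.844,30,169.5)): print([round(k/1000,4) for k in x],end='\n' if i%5==4 else ' ')"
```

```text
t 17.2667 p [684.5  54.2 175. ] r 74.3 th 0.644 Ftan -2.1 Frad -3.6 Fz 4.9 grip 23.3 29.7
[0.0062, -0.0085, 0.0002] [0.0079, -0.0069, 0.0002] [0.0088, -0.0057, 0.0002] [0.0095, -0.0044, 0.0002] [0.0101, -0.0031, 0.0002]
[0.0104, -0.0016, 0.0002] [0.0105, -0.0002, 0.0002] [0.0104, 0.0013, 0.0002] [0.0102, 0.0027, 0.0002] [0.0097, 0.0041, 0.0002]
[0.009, 0.0054, 0.0002] [0.0082, 0.0066, 0.0002] [0.0071, 0.0077, 0.0002] [0.006, 0.0086, 0.0002] [0.0047, 0.0094, 0.0002]
[0.0034, 0.01, 0.0002] [0.002, 0.0103, 0.0002] [0.0005, 0.0105, 0.0002] [-0.001, 0.0105, 0.0002] [-0.0024, 0.0102, 0.0002]
[-0.0038, 0.0098, 0.0002] [-0.0052, 0.0092, 0.0002] [-0.0064, 0.0084, 0.0002] [-0.0075, 0.0074, 0.0002] [-0.0084, 0.0063, 0.0002]
[-0.0092, 0.005, 0.0002] [-0.0099, 0.0037, 0.0002] [-0.0103, 0.0023, 0.0002] [-0.0105, 0.0008, 0.0002] [-0.0105, -0.0007, 0.0002]
```

servo_tool([
  [1,[0.0062,-0.0085,0.0002],[0,0,0]],
  [1,[0.0079,-0.0069,0.0002],[0,0,0]],
  [1,[0.0088,-0.0057,0.0002],[0,0,0]],
  [1,[0.0095,-0.0044,0.0002],[0,0,0]],
  [1,[0.0101,-0.0031,0.0002],[0,0,0]],
  [1,[0.0104,-0.0016,0.0002],[0,0,0]],
])

```text
time_s: 17.77
eef_pos: [629.5, 32.1, 173.9]
ee_rot: [0.003, 0.061, 0.998, 0.002]
force: [9.9, 13.2, 3.1]
grip_width: 0.273
grip_force: 30.0
```

```bash
python3 -c "
from h import *
crank()"
```

```text
t 17.7667 p [629.5  32.1 173.9] r 73.6 th 1.469 Ftan -9.6 Frad -13.4 Fz 3.1 grip 23.2 30.0
```

servo_tool([
  [1,[0.0105,0.0002,0.0002],[0,0,0]],
  [1,[0.0104,0.0016,0.0002],[0,0,0]],
  [1,[0.0102,0.0028,0.0002],[0,0,0]],
  [1,[0.0097,0.0041,0.0002],[0,0,0]],
  [1,[0.009,0.0054,0.0002],[0,0,0]],
  [1,[0.0082,0.0066,0.0002],[0,0,0]],
  [1,[0.0071,0.0077,0.0002],[0,0,0]],
  [1,[0.006,0.0086,0.0002],[0,0,0]],
])

```text
time_s: 18.43
eef_pos: [564.2, 74.1, 172.5]
ee_rot: [0.003, 0.062, 0.998, -0.001]
force: [9.7, -6.1, 2.9]
grip_width: 0.277
grip_force: 29.9
```

servo_tool([
  [1,[0.0047,0.0094,0.0002],[0,0,0]],
  [1,[0.0034,0.01,0.0002],[0,0,0]],
  [1,[0.002,0.0103,0.0002],[0,0,0]],
  [1,[0.0005,0.0105,0.0002],[0,0,0]],
  [1,[-0.001,0.0105,0.0002],[0,0,0]],
  [1,[-0.0024,0.0102,0.0002],[0,0,0]],
  [1,[-0.0038,0.0098,0.0002],[0,0,0]],
  [1,[-0.0052,0.0092,0.0002],[0,0,0]],
])

```text
time_s: 19.1
eef_pos: [572.9, 154.1, 171.0]
ee_rot: [-0.001, 0.061, 0.998, -0.001]
force: [-10.7, -3.8, 12.2]
grip_width: 0.271
grip_force: 30.7
```

servo_tool([
  [1,[-0.0064,0.0084,0.0002],[0,0,0]],
  [1,[-0.0075,0.0074,0.0002],[0,0,0]],
  [1,[-0.0084,0.0063,0.0002],[0,0,0]],
  [1,[-0.0092,0.005,0.0002],[0,0,0]],
])

```text
time_s: 19.43
eef_pos: [607.5, 178.4, 170.3]
ee_rot: [-0.001, 0.061, 0.998, -0.0]
force: [-10.7, 1.0, 11.6]
grip_width: 0.273
grip_force: 30.6
```

```bash
python3 -c "
from h import *
s,p,R=crank()
from scipy.optimize import least_squares
P=np.array([[684.5,54.2],[629.5,32.1],p[:2]])
print(p)"
```

```text
t 19.4333 p [607.5 178.4 170.3] r 76.4 th -2.006 Ftan -9.9 Frad 4.2 Fz 11.6 grip 23.2 30.6
[607.48114163 178.40743972 170.28994492]
```

```bash
python3 - <<'E'
from h import *
import h
from scipy.optimize import least_squares
P=np.array([[684.5,54.2],[629.5,32.1],[564.2,74.1],[572.9,154.1],[607.5,178.4]])
f=least_squares(lambda q:np.hypot(P[:,0]-q[0],P[:,1]-q[1])-75,[631,105]);print(f.x,f.fun.round(2))
c=f.x.round(1)
open("h.py","a").write(f"C[:]=[{c[0]},{c[1]}]\n"); h.C[:]=c
s,p,R=crank(); v=p[:2]-c; th=-np.arctan2(v[1],v[0])-.1225+2*np.pi; print(th)
for i,x in enumerate(arc(th,th+2.4,24,p[2]-3.0,75)): print([round(k/1000,4) for k in x],end='\n' if i%4==3 else ' ')
E
```

```text
[631.44169415 107.20699042] [-0.    0.13 -0.05  0.01  0.11]
t 19.4333 p [607.5 178.4 170.3] r 75.1 th -2.017 Ftan -9.9 Frad 4.3 Fz 11.6 grip 23.2 30.6
4.265826681926851
[-0.007, 0.0028, 0.0001] [-0.0072, 0.0022, 0.0001] [-0.0074, 0.0015, 0.0001] [-0.0075, 0.0007, 0.0001]
[-0.0075, -0.0, 0.0001] [-0.0075, -0.0008, 0.0001] [-0.0073, -0.0015, 0.0001] [-0.0072, -0.0022, 0.0001]
[-0.0069, -0.0029, 0.0001] [-0.0066, -0.0036, 0.0001] [-0.0062, -0.0043, 0.0001] [-0.0057, -0.0049, 0.0001]
[-0.0052, -0.0054, 0.0001] [-0.0046, -0.0059, 0.0001] [-0.004, -0.0063, 0.0001] [-0.0034, -0.0067, 0.0001]
[-0.0027, -0.007, 0.0001] [-0.002, -0.0072, 0.0001] [-0.0012, -0.0074, 0.0001] [-0.0005, -0.0075, 0.0001]
[0.0002, -0.0075, 0.0001] [0.001, -0.0074, 0.0001] [0.0017, -0.0073, 0.0001] [0.0025, -0.0071, 0.0001]
```

servo_tool([
  [1,[-0.007,0.0028,0.0001],[0,0,0]],
  [1,[-0.0072,0.0022,0.0001],[0,0,0]],
  [1,[-0.0074,0.0015,0.0001],[0,0,0]],
  [1,[-0.0075,0.0007,0.0001],[0,0,0]],
])

```text
time_s: 19.77
eef_pos: [637.5, 182.1, 169.8]
ee_rot: [-0.001, 0.061, 0.998, 0.0]
force: [-9.3, 2.9, 10.1]
grip_width: 0.274
grip_force: 30.5
```

servo_tool([
  [1,[-0.0075,0,0.0001],[0,0,0]],
  [1,[-0.0075,-0.0008,0.0001],[0,0,0]],
  [1,[-0.0073,-0.0015,0.0001],[0,0,0]],
  [1,[-0.0072,-0.0022,0.0001],[0,0,0]],
])

```text
time_s: 20.1
eef_pos: [666.3, 173.9, 169.3]
ee_rot: [-0.001, 0.061, 0.998, 0.0]
force: [-8.0, 3.0, 9.2]
grip_width: 0.275
grip_force: 30.4
```

servo_tool([
  [1,[-0.0069,-0.0029,0.0001],[0,0,0]],
  [1,[-0.0066,-0.0036,0.0001],[0,0,0]],
  [1,[-0.0062,-0.0043,0.0001],[0,0,0]],
])

```text
time_s: 20.35
eef_pos: [684.4, 160.7, 168.9]
ee_rot: [-0.001, 0.061, 0.998, 0.0]
force: [-10.2, 3.2, 7.6]
grip_width: 0.275
grip_force: 30.4
```

servo_tool([
  [1,[-0.0057,-0.0049,0.0001],[0,0,0]],
  [1,[-0.0052,-0.0054,0.0001],[0,0,0]],
  [1,[-0.0046,-0.0059,0.0001],[0,0,0]],
])

```text
time_s: 20.6
eef_pos: [697.7, 143.0, 168.6]
ee_rot: [-0.001, 0.061, 0.998, 0.001]
force: [-10.2, 4.9, 9.0]
grip_width: 0.274
grip_force: 30.4
```

```bash
python3 - <<'E'
from h import *
s,p,R=crank()
v=p[:2]-C;th=-np.arctan2(v[1],v[0])-.1225+2*np.pi;print(th)
for i,x in enumerate(arc(th,th+2.0,20,p[2]-2.5,75)): print([round(k/1000,4) for k in x],end='\n' if i%4==3 else ' ')
E
```

```text
t 20.6 p [697.7 143.  168.6] r 75.3 th -0.618 Ftan -9.2 Frad -6.7 Fz 9.0 grip 23.3 30.4
5.665473670608398
[-0.0038, -0.0065, 0.0001] [-0.0034, -0.0067, 0.0001] [-0.0027, -0.007, 0.0001] [-0.002, -0.0072, 0.0001]
[-0.0012, -0.0074, 0.0001] [-0.0005, -0.0075, 0.0001] [0.0002, -0.0075, 0.0001] [0.001, -0.0074, 0.0001]
[0.0017, -0.0073, 0.0001] [0.0025, -0.0071, 0.0001] [0.0031, -0.0068, 0.0001] [0.0038, -0.0065, 0.0001]
[0.0044, -0.006, 0.0001] [0.005, -0.0056, 0.0001] [0.0055, -0.005, 0.0001] [0.006, -0.0045, 0.0001]
[0.0064, -0.0038, 0.0001] [0.0068, -0.0032, 0.0001] [0.0071, -0.0025, 0.0001] [0.0073, -0.0018, 0.0001]
```

servo_tool([
  [1,[-0.0038,-0.0065,0.0001],[0,0,0]],
  [1,[-0.0034,-0.0067,0.0001],[0,0,0]],
])

```text
time_s: 20.77
eef_pos: [703.3, 129.4, 168.3]
ee_rot: [-0.001, 0.061, 0.998, 0.001]
force: [-8.8, 7.5, 7.2]
grip_width: 0.274
grip_force: 30.4
```

servo_tool([
  [1,[-0.0027,-0.007,0.0001],[0,0,0]],
  [1,[-0.002,-0.0072,0.0001],[0,0,0]],
])

```text
time_s: 20.93
eef_pos: [706.3, 115.0, 168.1]
ee_rot: [-0.001, 0.06, 0.998, 0.001]
force: [-7.2, 9.5, 7.1]
grip_width: 0.272
grip_force: 30.4
```

servo_tool([
  [1,[-0.0012,-0.0074,0.0001],[0,0,0]],
  [1,[-0.0005,-0.0075,0.0001],[0,0,0]],
])

```text
time_s: 21.1
eef_pos: [706.3, 100.2, 167.8]
ee_rot: [-0.0, 0.06, 0.998, 0.001]
force: [-5.9, 9.6, 6.9]
grip_width: 0.273
grip_force: 30.4
```

servo_tool([
  [1,[0.0002,-0.0075,0.0001],[0,0,0]],
  [1,[0.001,-0.0074,0.0001],[0,0,0]],
])

```text
time_s: 21.27
eef_pos: [703.4, 85.8, 167.6]
ee_rot: [-0.0, 0.06, 0.998, 0.002]
force: [-3.7, 11.0, 6.0]
grip_width: 0.274
grip_force: 30.4
```

servo_tool([
  [1,[0.0017,-0.0073,0.0001],[0,0,0]],
  [1,[0.0025,-0.0071,0.0001],[0,0,0]],
])

```text
time_s: 21.43
eef_pos: [697.8, 72.1, 167.3]
ee_rot: [0.0, 0.06, 0.998, 0.002]
force: [-0.8, 10.8, 5.6]
grip_width: 0.271
grip_force: 30.4
```

servo_tool([
  [1,[0.0031,-0.0068,0.0001],[0,0,0]],
  [1,[0.0038,-0.0065,0.0001],[0,0,0]],
])

```text
time_s: 21.6
eef_pos: [689.6, 59.8, 167.1]
ee_rot: [0.001, 0.06, 0.998, 0.002]
force: [1.2, 12.7, 4.5]
grip_width: 0.273
grip_force: 30.4
```

```bash
cat > log.py <<'E'
from h import *
D=[]
def add(*r):
    for p,q,f,g in r:
        v=np.array([p,q])-C;a=np.arctan2(v[1],v[0]);th=(-a-.1225)%(2*np.pi);D.append((th,-(f*np.sin(a)-g*np.cos(a)),np.hypot(*v)))
E
python3 - <<'E'
from h import *
s,p,R=crank()
v=p[:2]-C;th=-np.arctan2(v[1],v[0])-.1225+2*np.pi;print(th)
for i,x in enumerate(arc(th,th+1.2,12,p[2]-1.5,75)): print([round(k/1000,4) for k in x],end='\n' if i%4==3 else ' ')
E
```

```text
t 21.6 p [689.6  59.8 167.1] r 75.1 th 0.561 Ftan -10.6 Frad -7.1 Fz 4.5 grip 23.2 30.4
6.844473987821757
[0.0044, -0.0061, 0.0001] [0.0049, -0.0057, 0.0001] [0.0054, -0.0052, 0.0001] [0.0059, -0.0046, 0.0001]
[0.0064, -0.004, 0.0001] [0.0067, -0.0033, 0.0001] [0.007, -0.0026, 0.0001] [0.0072, -0.0019, 0.0001]
[0.0074, -0.0012, 0.0001] [0.0075, -0.0004, 0.0001] [0.0075, 0.0003, 0.0001] [0.0074, 0.0011, 0.0001]
```

servo_tool([
  [1,[0.0044,-0.0061,0.0001],[0,0,0]],
  [1,[0.0049,-0.0057,0.0001],[0,0,0]],
])

```text
time_s: 21.77
eef_pos: [679.2, 49.3, 166.9]
ee_rot: [0.001, 0.06, 0.998, 0.002]
force: [3.2, 12.8, 4.3]
grip_width: 0.271
grip_force: 30.4
```

servo_tool([
  [1,[0.0054,-0.0052,0.0001],[0,0,0]],
  [1,[0.0059,-0.0046,0.0001],[0,0,0]],
])

```text
time_s: 21.93
eef_pos: [667.0, 41.2, 166.7]
ee_rot: [0.002, 0.06, 0.998, 0.002]
force: [5.7, 14.9, 3.1]
grip_width: 0.277
grip_force: 30.4
```

servo_tool([
  [1,[0.0064,-0.004,0.0001],[0,0,0]],
  [1,[0.0067,-0.0033,0.0001],[0,0,0]],
])

```text
time_s: 22.1
eef_pos: [653.5, 35.5, 166.5]
ee_rot: [0.002, 0.061, 0.998, 0.002]
force: [8.9, 14.2, 2.0]
grip_width: 0.274
grip_force: 30.3
```

```bash
cat > dat.txt <<'E'
637.5 182.1 -9.3 2.9
666.3 173.9 -8.0 3.0
684.4 160.7 -10.2 3.2
697.7 143.0 -10.2 4.9
703.3 129.4 -8.8 7.5
706.3 115.0 -7.2 9.5
706.3 100.2 -5.9 9.6
703.4 85.8 -3.7 11.0
697.8 72.1 -0.8 10.8
689.6 59.8 1.2 12.7
E
cat > an.py <<'E'
from h import *
d=np.loadtxt("dat.txt");s,p,R=st();d=np.vstack([d,[p[0],p[1],s["force"][0],s["force"][1]]])
v=d[:,:2]-C;a=np.arctan2(v[:,1],v[:,0]);th=np.unwrap(-a-.1225);th+=4.664-th[0]
F=-(d[:,2]*np.sin(a)-d[:,3]*np.cos(a))
print(np.c_[th,F,np.hypot(*v.T)].round(2).tolist())
a=capture("scene");Q=pr(cloud(a));px=a["pixels"].astype(int)
m=(Q[...,0]>47)&(Q[...,0]<63)&(abs(Q[...,1])<26)&(abs(Q[...,2]-62)<6)&(px[...,0]-px[...,2]>20);print("blank top",m.sum(),np.median(Q[m][:,2]).round(2))
m=(Q[...,0]>15)&(Q[...,0]<43)&(abs(Q[...,1])<40)&(Q[...,2]>70)&(Q[...,2]<95);print("platen top",m.sum(),np.percentile(Q[m][:,2],[20,50,80]).round(2))
for i,x in enumerate(arc(th[-1],th[-1]+1.2,12,p[2]-1.5,75)): print([round(k/1000,4) for k in x],end='\n' if i%4==3 else ' ')
E
python3 an.py
```

```text
[[4.66, 9.5, 75.15], [5.06, 8.48, 75.28], [5.36, 9.5, 75.31], [5.66, 9.16, 75.35], [5.85, 9.76, 75.25], [6.05, 10.19, 75.31], [6.25, 9.01, 75.23], [6.44, 9.49, 75.11], [6.64, 9.17, 75.11], [6.84, 10.61, 75.06], [7.43, 12.72, 75.08]]
blank top 180 62.76
platen top 483 [80.26 81.23 82.03]
[0.0056, -0.0022, 0.0001] [0.0072, -0.0021, 0.0001] [0.0074, -0.0013, 0.0001] [0.0075, -0.0006, 0.0001]
[0.0075, 0.0002, 0.0001] [0.0074, 0.0009, 0.0001] [0.0073, 0.0017, 0.0001] [0.0071, 0.0024, 0.0001]
[0.0068, 0.0031, 0.0001] [0.0065, 0.0037, 0.0001] [0.0061, 0.0044, 0.0001] [0.0056, 0.005, 0.0001]
```

servo_tool([
  [1,[0.0065,-0.0025,0.0001],[0,0,0]],
  [1,[0.0072,-0.002,0.0001],[0,0,0]],
])

```text
time_s: 22.32
eef_pos: [640.0, 32.6, 166.3]
ee_rot: [0.003, 0.061, 0.998, 0.002]
force: [12.2, 13.4, 1.0]
grip_width: 0.273
grip_force: 30.3
```

servo_tool([
  [1,[0.0074,-0.0013,0.0001],[0,0,0]],
  [1,[0.0075,-0.0005,0.0001],[0,0,0]],
])

```text
time_s: 22.48
eef_pos: [625.3, 32.4, 166.1]
ee_rot: [0.004, 0.061, 0.998, 0.002]
force: [14.8, 12.0, -1.6]
grip_width: 0.276
grip_force: 30.2
```

```bash
cat >> dat.txt <<'E'
679.2 49.3 3.2 12.8
667.0 41.2 5.7 14.9
653.5 35.5 8.9 14.2
E
cat >> an.py <<'E'
from scipy.optimize import least_squares
f=least_squares(lambda q:q[0]+2.86*np.maximum(th-q[1],0)-F,[9.4,6.6]);J=np.linalg.inv(f.jac.T@f.jac);print("F0,thc",f.x,"sd",np.sqrt(np.diag(J)*2*f.cost/(len(F)-2)),f.fun.round(1))
E
python3 an.py
```

```text
[[4.66, 9.5, 75.15], [5.06, 8.48, 75.28], [5.36, 9.5, 75.31], [5.66, 9.16, 75.35], [5.85, 9.76, 75.25], [6.05, 10.19, 75.31], [6.25, 9.01, 75.23], [6.44, 9.49, 75.11], [6.64, 9.17, 75.11], [6.84, 10.61, 75.06], [7.03, 10.62, 75.08], [7.23, 12.09, 74.99], [7.43, 12.69, 75.03], [7.81, 13.78, 75.05]]
blank top 178 63.08
platen top 495 [79.94 80.77 81.6 ]
[0.006, 0.0001, 0.0001] [0.0075, 0.0008, 0.0001] [0.0073, 0.0015, 0.0001] [0.0072, 0.0022, 0.0001]
[0.0069, 0.0029, 0.0001] [0.0066, 0.0036, 0.0001] [0.0062, 0.0042, 0.0001] [0.0057, 0.0048, 0.0001]
[0.0052, 0.0054, 0.0001] [0.0046, 0.0059, 0.0001] [0.004, 0.0063, 0.0001] [0.0034, 0.0067, 0.0001]
F0,thc [9.372355   6.41813448] sd [0.19931859 0.09855911] [-0.1  0.9 -0.1  0.2 -0.4 -0.8  0.4 -0.   0.8 -0.   0.5 -0.4 -0.4 -0.4]
```

servo_tool([
  [1,[0.0075,0.0006,0.0001],[0,0,0]],
  [1,[0.0074,0.0015,0.0001],[0,0,0]],
  [1,[0.003,0.0008,0],[0,0,0]],
])

```text
time_s: 22.78
eef_pos: [608.1, 36.0, 165.8]
ee_rot: [0.004, 0.061, 0.998, 0.0]
force: [17.2, 4.5, -4.0]
grip_width: 0.276
grip_force: 29.8
```

```bash
cat >> dat.txt <<'E'
640.0 32.6 12.2 13.4
625.3 32.4 14.8 12.0
E
python3 an.py
```

```text
[[4.66, 9.5, 75.15], [5.06, 8.48, 75.28], [5.36, 9.5, 75.31], [5.66, 9.16, 75.35], [5.85, 9.76, 75.25], [6.05, 10.19, 75.31], [6.25, 9.01, 75.23], [6.44, 9.49, 75.11], [6.64, 9.17, 75.11], [6.84, 10.61, 75.06], [7.03, 10.62, 75.08], [7.23, 12.09, 74.99], [7.43, 12.69, 75.03], [7.61, 13.65, 75.09], [7.81, 13.78, 75.05], [8.04, 14.9, 74.93]]
blank top 178 62.96
platen top 483 [79.54 80.55 81.35]
[0.0065, 0.0016, 0.0001] [0.0071, 0.0025, 0.0001] [0.0068, 0.0032, 0.0001] [0.0064, 0.0038, 0.0001]
[0.006, 0.0045, 0.0001] [0.0056, 0.005, 0.0001] [0.005, 0.0056, 0.0001] [0.0044, 0.006, 0.0001]
[0.0038, 0.0065, 0.0001] [0.0032, 0.0068, 0.0001] [0.0025, 0.0071, 0.0001] [0.0017, 0.0073, 0.0001]
F0,thc [9.372355   6.34964019] sd [0.21538308 0.10041169] [-0.1  0.9 -0.1  0.2 -0.4 -0.8  0.4  0.1  1.   0.2  0.7 -0.2 -0.2 -0.7
 -0.2 -0.7]
```

About 1.45–1.7 rad past touch (target 1.57) and the knob force rose from 9.4 to 14.9 N. I'll relax, let go and rise.

servo_tool([
  [1,[-0.002,0,0],[0,0,0]],
  [-1,[0,0,0],[0,0,0]],
  [-1,[0,0,0],[0,0,0]],
  [-1,[0,0,0],[0,0,0]],
  [-1,[0,0,0],[0,0,0]],
  [-1,[0,0,-0.015],[0,0,0]],
  [-1,[0,0,-0.03],[0,0,0]],
  [-1,[0,0,-0.03],[0,0,0]],
  [-1,[0,0,-0.03],[0,0,0]],
  [-1,[0,0,0],[0,0,0]],
])

```text
time_s: 23.67
eef_pos: [609.3, 34.8, 276.6]
ee_rot: [0.005, 0.061, 0.998, -0.001]
force: [-0.5, -0.0, 1.1]
grip_width: 0.997
grip_force: 0.0
```

```bash
python3 - <<'E'
from h import *
s,p,R=st();print(p.round(1),s["force"].round(1),s["grip_width"])
px,Tt,W=wcloud()
m=(W[...,2]>225)&(W[...,2]<250)&(np.hypot(W[...,0]-608,W[...,1]-36)<35);rect(W[m],"knob")
q=W[m][:,:2];x=(q.min(0)+q.max(0))/2;v=x-C;print("th",-np.arctan2(v[1],v[0])-.1225+2*np.pi,np.hypot(*v))
a=capture("scene");Q=pr(cloud(a));pxs=a["pixels"].astype(int)
m=(abs(Q[...,2]-62)<5)&(Q[...,0]>46)&(Q[...,0]<80)&(abs(Q[...,1])<40)&(pxs[...,0]-pxs[...,2]>20);q=Q[m]
for lo in(-28,-14,0,14): 
    k=q[(q[:,1]>lo)&(q[:,1]<lo+14)];print(lo,k[:,0].max().round(1) if len(k) else None)
print(q[:,1].min(),q[:,1].max())
save("s9",np.hstack([cv2.resize(a["pixels"],(400,300)),cv2.resize(a["pixels"][180:330,400:560],(320,300))]))
E
```

```text
[609.3  34.8 276.6] [-0.5 -0.   1.1] 0.9973938814132871
knob 1124 z 236.3 [607.8  34.5] [22.  22.7] 81.58
th 8.042408435497094 76.21682305808775
-28 65.9
-14 65.9
0 66.3
14 65.8
-32.66553145054452 29.46388968995717
```

View pics/s9.png

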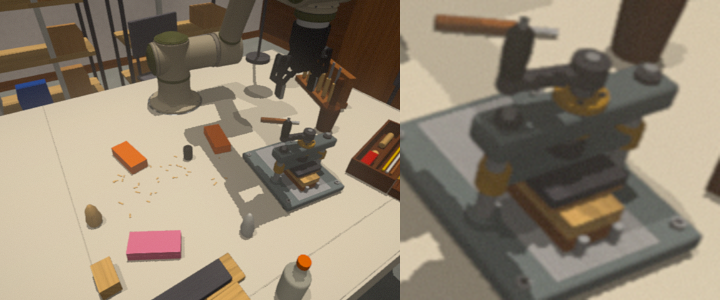

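The blank is clamped, square against both pins (pins at about (585,245) and (615,232) in the crop). The crank is still at 8.04 rad, the gripper is clear and the bystanders are undisturbed. Handing in.

```bash
python3 -c "
from rig import *
print(finish_job())"
```

```text
the job is handed in; nothing more can be done
None
```

The blank is pushed back square against both stop pins, the crank was wound roughly a quarter turn past first touch (0.23–0.27 turn, estimated from the force at the knob) and let go, and the job is handed in; no verdict was returned.

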